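# Stand the telescopic monopod in its holder and hold it drawn out to the second stop

## Robot

A 7-joint arm with a two-finger parallel gripper is mounted at the origin on the work surface. World frame = base frame: x ahead of the robot, y to its left, z up, the work surface at z = 0. Lengths are in mm, angles in degrees, forces in N, time in s.
With the tool pointing down it reaches from about 400 to 750 mm from the base axis. Payload 19.5 kg.
Tool frame: the origin (TCP) lies at the very end of the fingers, on their centre line; the grasp point (between the pads) lies 19 mm behind it; z points along the fingers, y is the line along which they close (so a half turn about z gives the same grasp; the last joint's range is limited). The gripper opens to 85 mm and grips with 20 to 120 N. Pads are 22 mm wide; open, the fingers measure 114 mm over their backs; the gripper's body (76 mm by 85 mm) begins 54 mm behind the grasp point. The pads swing forward as they close: fully open they stand 13 mm farther back than shut.
Start: joints at [71.694, 40.479, -1.581, 85.061, 1.261, 54.483, -4.326], TCP at [157.682, -552.93, 231.268] pointing down, gripper open.
Joint ranges: [-155.06, 155.06], [-18.47, 123.98], [-90, 86.84], [0, 140.48], [-83.41, 263.41], [0, 116], [-161.91, 161.91]. Speed limits (degrees/s): [108.29, 108.29, 147.25, 147.25, 172.46, 172.46, 172.46].

## Interface

Orientations are given as a 3x3 rotation matrix whose columns are the frame's x, y, z axes.
In Python, from rig import telemetry, capture, ticket gives the robot as it stands.
- The arm moves only by the tool jog_arm, never from a script. Its argument "rows" is a list of rows, each a list of 3 entries, a list of its own where there are three numbers: the shift along the tool's x, y, z in m, then the turn, a rotation vector about the tool's x, y, z in degrees, then the opening, from 0 (shut) to 1 (fully open). In form: [[[x, y, z], [ax, ay, az], hand], ...]. A call has 1 to 12 rows; each row shifts and turns the commanded pose from where the row before left it, along the tool's axes as they then stand; what a row does not reach is not made up. A row lasts 1/10 s, in which the tool goes at most 50 mm and 8.59 degrees, less where a joint would pass 70% of its speed; a pose out of reach is approached as far as the arm can. A call with a gripper value outside its range is refused whole. The fingers move at their own pace and stop on an object; "grip_force" is the grip in N (left out, the last holds). Time passes only in rows, so rows that do not move let the fingers close. It gives the time, the measured TCP pose, the force, the opening and the grip force at its end, in the units of the state.
- telemetry.get_obs(): the state, without advancing time (a new reading comes with each control period).
- capture(name): name is "scene" or "top" or "wrist"; returns a dict with "color" (420x560x3 uint8, red, green, blue), "z_map" (420x560 float32, mm along the optical axis (not along the pixel's ray), 0 where there is no reading), "camera_matrix" (3x3 intrinsics, pixels), "position" and "attitude" of the camera in the world; the wrist camera has in their place "T_tool_cam" (4x4, takes a point from camera to tool coordinates, whose origin is the TCP and whose axes are the flange's). Camera axes: x right, y down, z forward; pixel columns grow to the right and rows downward; lengths in mm; the calibration is good to about 2 mm. A picture is of the moment at which its call begins: read the wrist's pose just before it.
- ticket.close_job(): hands the job in; it is judged then, once.
The state is a dict: "clock": time; "joint_positions": joint angles; "dq": joint speeds; "joint_efforts": joint torques, N m; "ee_pos": TCP position; "eef_rot": TCP orientation; "ft_force": force on the tool from outside, world axes, zero at the start; "ft_torque": the same for the moment, N m; "gripper_width": finger opening in mm; "grip_force": force on a finger pad.
Only numpy, scipy, OpenCV 4.12 (cv2) and the standard library are available. Lean on these libraries where they do the work, as an engineer would, in place of code of your own. Each camera call takes 0.05 s, during which the arm holds its last target. There are 200 camera calls.

## Task

Get the little camera monopod ready to photograph the tea set: lift it off the steel tray with its tubes still shut and stand it upright, fully home, in the blue holder cup. Then squeeze in the red button on its head, pull the head straight up past the first stop to the second stop so that both tubes are fully out, and finish while still holding the head there, because it sinks back if let go. The foot must stay home in the holder, and the teapot, glass cups, tea tin and tray must be left standing where they are.

Things in the scene. Friction and masses are not known exactly. Their poses are not given: they have to be found in the camera images.
- pod_grip (a point): centre of the monopod's black head block: 32 mm (its x) by 30 mm (its y) by 40 mm tall, a disc and short screw reach 30 mm above the centre. z up along the monopod; x points to the side where the red button (16 mm across, at this height) stands 7 mm proud. Gripped across y the button is not touched; gripped across x (39 mm over the button, 34 mm with it pressed) it is squeezed in.
- pod_foot (a point): centre of the underside of the monopod, which stands upright, 132 mm below the head's centre when shut; same axes as the head (tubes do not turn). Dark steel foot 40 mm in diameter, 70 mm tall (bevel at the bottom 6 mm, to 32 mm), then a grey barrel 33 mm in diameter up to 110 mm. The monopod weighs about 0.75 kg, mostly in the foot.
- pod_button (a joint): travel of the red button: 0 out, 0.005 m fully in, which takes about 5 N; it springs back. It is the latch: until it is 3 mm in, head and foot are locked together and the whole shut monopod lifts as one.
- pod_head (a joint): how far the upper tube (with the head) is drawn out of the middle tube: 0 shut, 0.06 m fully out. It comes first, with a pull of about 2 N, and ends at the first stop. Light springs and weight draw it back in.
- pod_mid (a joint): how far the middle tube is drawn out of the barrel: 0 shut, 0.06 m fully out. It follows after the first stop with a pull of about 3 N, up to the second stop, the head then 120 mm higher than shut. Springs and weight draw it back in. Pulling on past that with 4 to 5 N more lifts the foot out of the holder.
- holder_floor (a point): centre of the inner floor of the blue round holder cup, which is fixed on the concrete slab: bore 46 mm, outside 56 mm, rim 55 mm above this point; z up. The monopod's foot stands on this floor.
- holder_rim (a point): centre of the holder cup's mouth, 55 mm above its inner floor
- tray: steel tray 220 x 160 mm with rims 18 mm high, loose on the slab, origin under its centre; its floor is 3 mm thick; the monopod and one glass cup start on it
- teapot: red teapot 120 mm across, 116 mm tall, spout to its +y and handle to its -y (about 205 mm overall); origin at the centre of its underside; a bystander
- cup_a: clear glass cup on the tray, 72 mm across, 75 mm tall, origin at the centre of its underside; a bystander
- cup_b: clear glass cup on the slab, 72 mm across, 75 mm tall, origin at the centre of its underside; a bystander
- tin: round green tea tin with brass lid, 70 mm across, 103 mm tall, origin at the centre of its underside; a bystander

How it is judged (in metres and radians):
On the way, in this order (a step that is already met when the one before it is completed fails the run):
1. the monopod stands upright, home in the holder cup, tubes shut and button out (horizontal distance between pod_foot and holder_floor below 0.006 m and z of pod_foot in the frame of holder_floor below 0.005 m and angle between pod_foot's own z axis and vertical below 0.12 rad and value of joint each of pod_head, pod_mid below 0.008 m and value of joint pod_button below 0.002 m), for 0.2 s.
2. the button is squeezed in while the monopod stands in the holder (value of joint pod_button above 0.003 m and horizontal distance between pod_foot and holder_floor below 0.008 m and z of pod_foot in the frame of holder_floor below 0.02 m), for 0.05 s.
At the end, for the whole second after the job is handed in: The monopod's foot is in the holder cup (underside within 8 mm of the cup's inner floor and 8 mm sideways, tilt under 0.12 rad), both tubes are drawn out by more than 55 of their 60 mm and at rest, and the fingers still hold the head; teapot, cups and tin stand upright (value of joint each of pod_head, pod_mid above 0.055 m and z of pod_foot in the frame of holder_floor below 0.008 m and horizontal distance between pod_foot and holder_floor below 0.008 m and angle between pod_foot's own z axis and vertical below 0.12 rad and contact force between the fingers and pod_head above 2 N and height (world z) of pod_grip above 0.26 m and velocity of joint pod_head between -0.02 and 0.02 m/s and velocity of joint pod_mid between -0.02 and 0.02 m/s and angle between each of teapot, cup_a, cup_b, tin's own z axis and vertical below 0.2 rad); the arm keeps its last pose, push and grip.
It fails at once if the tea things or the tray were shifted by more than 30 mm (distance of any of teapot, cup_a, cup_b, tin, tray from where it was at the start of the episode above 0.03 m).
It fails at once if the monopod was toppled (angle between pod_foot's own z axis and vertical above 0.7 rad).
It also fails if it takes over 56 s, if anything falls off the work surface, if the arm or the gripper's body presses on something with over 40 N, if the wrist force passes 120 N, or if a joint passes its speed limit or range.

## Working session

There is one attempt and no reset: what is moved stays moved. The work goes in short steps, Python scripts to look and compute and a tool call to move; the robot and the scene stay as the last step left them, time stands still between calls to the robot, and variables do not carry over. Pictures are saved under pics/ and viewed, at most 10 in all, crops included, and the job is handed in when it is done.

Besides the shell and the picture viewer there is one more tool, called after "Call:" as name(argument=value, ...) on one line, values as JSON. jog_arm: Moves the arm, as the interface text tells. Its arguments: {"type":"object","properties":{"rows":{"type":"array"},"grip_force":{"type":"number"}},"required":["rows"]}

```bash
mkdir -p pics; ls; cat > h.py <<'E'
import numpy as np, cv2
from rig import telemetry, capture, ticket
def snap(n, tag):
    o=telemetry.get_obs(); c=capture(n); 
    cv2.imwrite(f'pics/{tag}.png', c['color'][:,:,::-1])
    if 'T_tool_cam' in c:
        T=np.eye(4);T[:3,:3]=o['eef_rot'];T[:3,3]=o['ee_pos'];W=T@np.array(c['T_tool_cam']);R=W[:3,:3];p=W[:3,3]
    else: R=np.array(c['attitude']);p=np.array(c['position'])
    z=c['z_map']; K=c['camera_matrix']
    v,u=np.mgrid[:z.shape[0],:z.shape[1]]
    ray=np.stack([(u-K[0,2])/K[0,0],(v-K[1,2])/K[1,1],np.ones_like(z)],-1)@R.T
    P=p+ray*z[...,None]; P[z<=0]=np.nan
    return c,P,ray,p
def plane(ray,p,u,v,h):
    r=ray[int(v),int(u)]; return p+r*(h-p[2])/r[2]
E
python3 - <<'E'
from h import *
o=telemetry.get_obs(); print({k:np.round(v,2) for k,v in o.items()})
for n in ['top','scene']:
    c,P,ray,p=snap(n,n+'0'); print(n,np.array(p).round(),c['attitude'],np.isnan(P[...,0]).mean())
E
```

```text
pics
{'clock': np.float64(0.0), 'joint_positions': array([71.69, 40.52, -1.58, 85.09,  1.26, 54.48, -4.33]), 'dq': array([ 0.04, -0.05, -0.01, -0.07,  0.04, -0.02, -0.09]), 'joint_efforts': array([-0.000e+00, -8.832e+01,  1.230e+00, -2.362e+01,  2.000e-02,
        1.000e-02,  0.000e+00]), 'ee_pos': array([ 157.61, -552.68,  230.8 ]), 'eef_rot': array([[ 0.96,  0.27, -0.  ],
       [ 0.27, -0.96,  0.  ],
       [-0.  , -0.  , -1.  ]]), 'ft_force': array([0.17, 1.38, 0.01]), 'ft_torque': array([-0.02, -0.02,  0.  ]), 'grip_force': np.float64(0.0), 'gripper_width': np.float64(85.33)}
top [ 426.    9. 1105.] [[-0.05227158 -0.97552553  0.2135828 ]
 [-0.99863151  0.05070454 -0.01281227]
 [ 0.00166908 -0.21396023 -0.97684095]] 0.004047619047619047
scene [1199.  -95.  695.] [[ 0.14929771  0.67061809 -0.7266234 ]
 [ 0.98873262 -0.10932366  0.10225529]
 [-0.01086288 -0.73370274 -0.67938376]] 0.004345238095238096
```

View pics/top0.png

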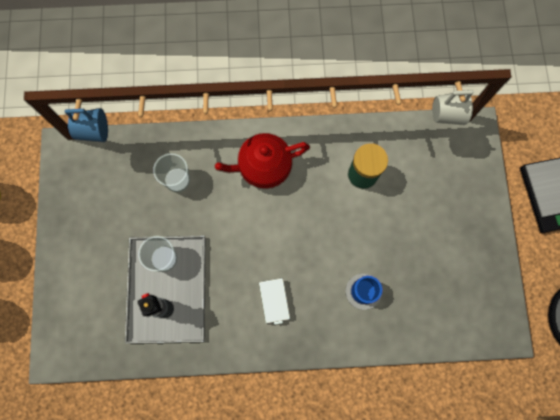

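View pics/scene0.png

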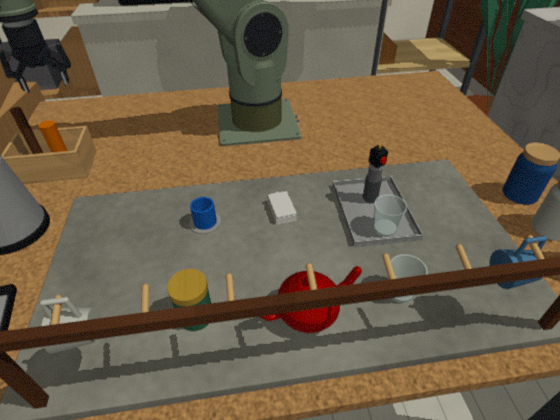

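The top view shows the head at (148,305) with its red button at (145,296), the holder at (367,290), cup_a at (157,253) and a white box at (274,300). In the scene view, the head is at (377,157) with the button at (382,160).

```bash
python3 - <<'E'
from h import *
for n in ['top','scene']:
    c,P,ray,p=snap(n,n+'1'); hsv=cv2.cvtColor(c['color'],cv2.COLOR_RGB2HSV); H,S,V=[hsv[...,i].astype(int) for i in range(3)]
    x,y,z=P[...,0],P[...,1],P[...,2]
    def rep(name,m):
        q=P[m]; 
        if len(q): print(n,name,m.sum(),'med',np.median(q,0).round(1),'lo',np.percentile(q,3,axis=0).round(),'hi',np.percentile(q,97,axis=0).round())
    inr=(x>300)&(x<800)&(abs(y)<400)
    rep('slab',inr&(S<50)&(z<25))
    red=inr&((H<6)|(H>174))&(S>170)&(V>70)
    rep('button',red&(z>80)&(x<470)); rep('pot',red&(x>500))
    blue=inr&(H>105)&(H<130)&(S>150)
    rep('blue',blue&(y<0)&(x<500)); rep('rim',blue&(y<0)&(x<500)&(z>np.nanpercentile(z[blue&(y<0)&(x<500)],75)))
    rep('head',(V<60)&(z>120)&(x<500)&(x>300)&(y>100)&(y<350))
    rep('podall',(z>40)&(x<450)&(x>300)&(y>100)&(y<350))
    rep('box',inr&(V>180)&(S<40)&(abs(y)<100)&(x<500))
    rep('tin',inr&(y<-50)&(x>500)&(S>150)&(z>60)&(z<130))
E
```

```text
top slab 229 med [ 584.3 -103.1   24.6] lo [ 360. -384.   23.] hi [779. 385.  25.]
top pot 1900 med [766.7  18.9 110.8] lo [734. -37.  84.] hi [798. 103. 143.]
top blue 278 med [ 490.  -183.3   63.1] lo [ 476. -202.   33.] hi [ 499. -152.   92.]
top rim 70 med [ 483.  -177.2   90. ] lo [ 476. -204.   89.] hi [ 499. -154.   94.]
top head 316 med [484.  231.1 185.3] lo [471. 221. 124.] hi [499. 250. 192.]
top podall 179 med [421.4 240.4  47.7] lo [418. 159.  41.] hi [447. 317.  52.]
top box 613 med [474.1   8.5  56.7] lo [449. -15.  53.] hi [498.  32.  60.]
top tin 216 med [ 520.8 -188.4   89.7] lo [ 501. -215.   63.] hi [ 789. -151.  130.]
scene slab 981 med [ 733.7  287.9 -751. ] lo [ 717.   81. -756.] hi [ 765.  394. -745.]
scene pot 825 med [777.9  27.5 118.5] lo [510. -33.  92.] hi [798. 241. 166.]
scene blue 205 med [ 484.7 -183.8   75.2] lo [ 480. -203.   50.] hi [ 496. -162.   89.]
scene rim 51 med [ 485.1 -181.8   88.1] lo [ 479. -204.   85.] hi [ 499. -159.   90.]
scene head 163 med [493.2 224.2 178.7] lo [482. 220. 126.] hi [500. 250. 189.]
scene podall 125 med [423.8 213.9  44.7] lo [420. 156.  40.] hi [446. 314.  48.]
scene box 219 med [476.9   7.1  55.2] lo [455. -15.  53.] hi [498.  28.  58.]
scene tin 436 med [ 532.  -184.2   88.2] lo [ 509. -223.   62.] hi [ 797. -156.  130.]
```

```bash
python3 - <<'E'
from h import *
for n in ['top','scene']:
    c,P,ray,p=snap(n,n+'1'); hsv=cv2.cvtColor(c['color'],cv2.COLOR_RGB2HSV); H,S,V=[hsv[...,i].astype(int) for i in range(3)]
    x,y,z=P[...,0],P[...,1],P[...,2]
    def rep(name,m):
        q=P[m]; 
        if len(q): print(n,name,m.sum(),'med',np.median(q,0).round(1),'lo',np.percentile(q,2,axis=0).round(),'hi',np.percentile(q,98,axis=0).round())
    rep('slab',(x>450)&(x<700)&(abs(y)<110)&(S<50)&(z<45)&(z>0))
    red=((H<6)|(H>174))&(S>150)&(V>70)
    rep('button',red&(z>130)&(x<600)&(y>150)&(y<300))
    blue=(x<570)&(x>440)&(H>105)&(H<130)&(S>150)&(y<-100)&(y>-260)
    rep('blue',blue); rep('rim',blue&(z>85))
    b=blue&(z>83)
    if b.sum()>10:
        (e,ax,an)=cv2.minEnclosingCircle(P[b][:,:2].astype(np.float32))+(0,); print('rim circ',e,ax)
    hd=(x>440)&(x<570)&(y>160)&(y<290)
    rep('head',hd&(z>140)); 
    for a,bb in ((140,178),(178,188),(188,200),(200,215)): rep(f'{a}',hd&(z>a)&(z<bb))
    t=hd&(z>183)&(z<196)
    if t.sum()>10: print(cv2.minAreaRect(P[t][:,:2].astype(np.float32)))
    rep('foot',hd&(z>60)&(z<135))
    rep('cupa',(x>540)&(x<680)&(y>150)&(y<300)&(z>60)&(z<140)); 
    rep('pot',(x>600)&(abs(y)<140)&red)
    print('topz >120', np.nanmax(z[(x>300)&(x<900)&(abs(y)<400)]))
    rep('mugrack',(x>600)&(x<1000)&(z>180)&(abs(y)<450))
E
```

```text
top slab 10861 med [580.9  -5.8  30.3] lo [ 455. -106.   26.] hi [695. 106.  34.]
top button 21 med [504.4 244.8 172.8] lo [500. 238. 169.] hi [508. 251. 186.]
top blue 636 med [ 502.9 -184.5   52.6] lo [ 477. -203.   32.] hi [ 525. -152.   93.]
top rim 199 med [ 500.1 -178.8   89.8] lo [ 476. -205.   86.] hi [ 526. -152.   94.]
rim circ (501.0699462890625, -178.70982360839844) 28.0731258392334
top head 433 med [486.2 235.5 184.7] lo [469. 221. 142.] hi [507. 255. 194.]
top 140 132 med [488.4 228.3 164.3] lo [468. 221. 140.] hi [509. 251. 177.]
top 178 189 med [486.1 236.4 185. ] lo [469. 222. 180.] hi [503. 255. 188.]
top 188 112 med [486.  238.2 189.8] lo [476. 229. 188.] hi [497. 249. 196.]
((486.5114440917969, 239.01370239257812), (31.605735778808594, 29.617368698120117), 23.125349044799805)
top foot 296 med [490.8 226.  102.6] lo [468. 218.  63.] hi [569. 261. 129.]
top cupa 602 med [600.6 253.8  94.8] lo [559. 208.  62.] hi [626. 274. 111.]
top pot 2542 med [775.8  15.6 110.8] lo [734. -64.  75.] hi [831. 101. 141.]
topz >120 248.06990469621098
top mugrack 9315 med [875.4   2.6
[... 523 characters left out ...]
. 253. 190.]
scene 140 244 med [502.8 228.6 161.4] lo [483. 218. 140.] hi [511. 253. 177.]
scene 178 105 med [497.8 233.3 183.5] lo [478. 218. 178.] hi [508. 253. 188.]
scene 188 33 med [490.4 234.4 188.9] lo [482. 225. 188.] hi [501. 245. 195.]
((490.1043701171875, 236.3877716064453), (30.145456314086914, 29.421661376953125), 22.050275802612305)
scene foot 620 med [506.7 233.5  94.5] lo [486. 217.  62.] hi [569. 255. 132.]
scene cupa 923 med [595.3 239.2  88.9] lo [563. 205.  62.] hi [630. 270. 108.]
scene pot 2016 med [826.1   6.4  98.5] lo [759. -62.  64.] hi [895. 106. 209.]
topz >120 245.4157021786454
scene mugrack 13881 med [889.5 -72.3 229.4] lo [ 836. -409.  196.] hi [896. 363. 238.]
```

Head centre comes out at about (488,237,165) with its x axis at yaw 22.5°, and the holder at about (503,-180) with its rim at z≈88. Both heights match the given sizes. I'll go to the holder by an arc first, then on to the pod.

Call:
jog_arm(rows=[[[0,0,0],[0,0,-6.6],1],[[0.02,-0.01,-0.005],[0,0,0],1],[[0.042,-0.0192,-0.005],[0,0,0],1],[[0.042,-0.0192,-0.005],[0,0,0],1],[[0.042,-0.0192,-0.005],[0,0,0],1],[[0.042,-0.0192,-0.005],[0,0,0],1],[[0.042,-0.0192,-0.005],[0,0,0],1],[[0.042,-0.0192,-0.005],[0,0,0],1],[[0.042,-0.0192,-0.005],[0,0,0],1],[[0.042,-0.0192,-0.005],[0,0,0],1],[[0.042,-0.0192,-0.005],[0,0,0],1],[[0.042,-0.0192,-0.005],[0,0,0],1]])

```text
clock: 1.5
ee_pos: [487.9, -196.2, 286.6]
eef_rot: [[0.924, 0.383, 0.0], [0.383, -0.924, -0.0], [0.0, 0.0, -1.0]]
ft_force: [-0.1, -2.3, 0.4]
gripper_width: 85.4
grip_force: 0.0
```

Call:
jog_arm(rows=[[[0.02,-0.01,-0.005],[0,0,0],1],[[0,0,0],[0,0,0],1],[[0,0,0],[0,0,0],1]])

```text
clock: 1.8
ee_pos: [501.2, -181.1, 291.1]
eef_rot: [[0.924, 0.383, -0.0], [0.383, -0.924, -0.0], [-0.0, -0.0, -1.0]]
ft_force: [-0.1, -0.1, 0.1]
gripper_width: 85.3
grip_force: 0.0
```

```bash
python3 - <<'E'
from h import *
o=telemetry.get_obs(); print(o['ee_pos'].round(1),o['eef_rot'].round(3),o['joint_positions'].round(),o['ft_force'].round(1))
c,P,ray,p=snap('wrist','w1'); print(c['T_tool_cam'])
hsv=cv2.cvtColor(c['color'],cv2.COLOR_RGB2HSV); H,S,V=[hsv[...,i].astype(int) for i in range(3)]
m=(H>105)&(H<130)&(S>150); print(m.sum()); z=P[...,2]
b=m&(z>83)&(z<95); print(b.sum(), np.percentile(P[b],[2,50,98],axis=0).round(1), cv2.minEnclosingCircle(P[b][:,:2].astype(np.float32)))
E
```

```text
[ 501.2 -181.1  291.1] [[ 0.924  0.383 -0.   ]
 [ 0.383 -0.924 -0.   ]
 [-0.    -0.    -1.   ]] [ 17.  33.  -0.  88.   0.  59. -51.] [-0.1 -0.1  0.1]
[[ 5.67378788e-04 -9.63392564e-01 -2.68094100e-01  6.72169202e+01]
 [ 9.99999436e-01  3.05994456e-04  1.01675376e-03  2.60444665e-01]
 [-8.97497705e-04 -2.68094526e-01  9.63392194e-01 -1.42438091e+02]
 [ 0.00000000e+00  0.00000000e+00  0.00000000e+00  1.00000000e+00]]
5153
676 [[ 476.8 -205.9   84.2]
 [ 503.  -179.7   89.6]
 [ 529.2 -154.1   91. ]] ((502.5727233886719, -179.9622344970703), 27.77496337890625)
```

View pics/w1.png

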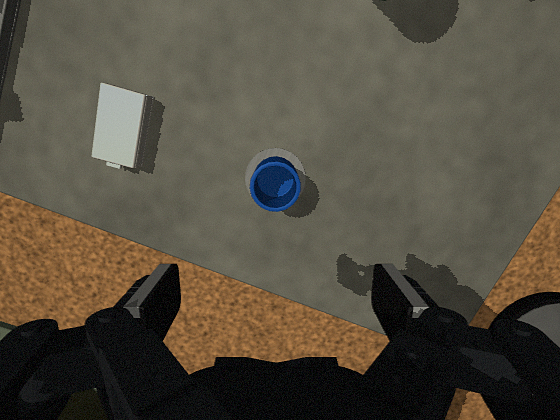

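The wrist image shows the rim at pixel (275,187), so the holder is at (502.7,-180), agreeing with the earlier measure. Next I'll hover over the pod.

Call:
jog_arm(rows=[[[0.006,-0.016,0],[0,0,0],1],[[0.0137,-0.0362,0],[0,0,0],1],[[0.0137,-0.0362,0],[0,0,0],1],[[0.0137,-0.0362,0],[0,0,0],1],[[0.0137,-0.0362,0],[0,0,0],1],[[0.0137,-0.0362,0],[0,0,0],1],[[0.0137,-0.0362,0],[0,0,0],1],[[0.0137,-0.0362,0],[0,0,0],1],[[0.0137,-0.0362,0],[0,0,0],1],[[0.0137,-0.0362,0],[0,0,0],1],[[0.0137,-0.0362,0],[0,0,0],1],[[0.005,-0.014,0],[0,0,0],1]])

```text
clock: 3.05
ee_pos: [487.5, 240.2, 291.1]
eef_rot: [[0.923, 0.385, -0.001], [0.385, -0.923, 0.001], [-0.0, -0.001, -1.0]]
ft_force: [0.6, -0.5, 0.2]
gripper_width: 85.5
grip_force: 0.0
```

Call:
jog_arm(rows=[[[0,0,0],[0,0,0],1],[[0,0,0],[0,0,0],1]])

```text
clock: 3.25
ee_pos: [488.4, 236.2, 291.3]
eef_rot: [[0.924, 0.381, 0.0], [0.381, -0.924, -0.001], [-0.0, 0.001, -1.0]]
ft_force: [0.4, -0.0, -0.4]
gripper_width: 85.4
grip_force: 0.0
```

```bash
python3 - <<'E'
from h import *
o=telemetry.get_obs(); print(o['ee_pos'].round(1),o['joint_positions'].round())
c,P,ray,p=snap('wrist','w2')
hsv=cv2.cvtColor(c['color'],cv2.COLOR_RGB2HSV); H,S,V=[hsv[...,i].astype(int) for i in range(3)]
x,y,z=P[...,0],P[...,1],P[...,2]; hd=(abs(x-488)<40)&(abs(y-237)<40)
t=hd&(z>181)&(z<190); print(t.sum(),cv2.minAreaRect(P[t][:,:2].astype(np.float32)),np.median(P[t],0))
s=hd&(z>191); print('screw',s.sum(),np.median(P[s],0))
r=hd&((H<6)|(H>174))&(S>150)&(V>60)&(z>140); print('btn',r.sum(),np.median(P[r],0))
E
```

```text
[488.4 236.2 291.3] [-30.  34.   1.  86.  -1.  60. -96.]
1333 ((487.2160949707031, 238.70635986328125), (31.975507736206055, 30.004745483398438), 22.330236434936523) [489.64838118 239.56544507 185.58222258]
screw 26106 [500.41736053 237.79544682 375.43901549]
btn 186 [505.88420132 246.31902493 171.01857216]
```

View pics/w2.png

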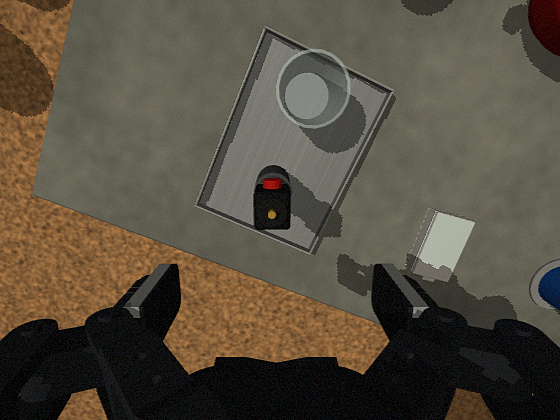

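The head is at pixel (272,207) with the button above it at (272,184), giving a centre of (487.2,238.7) and yaw 22.3°. I'll correct by -2.8 mm in tool y, go down 145 mm and grip across the pod's y.

Call:
jog_arm(grip_force=50, rows=[[[0,-0.0028,0.02],[0,0,0],1],[[0,0,0.03],[0,0,0],1],[[0,0,0.03],[0,0,0],1],[[0,0,0.03],[0,0,0],1],[[0,0,0.02],[0,0,0],1],[[0,0,0.015],[0,0,0],1],[[0,0,0],[0,0,0],1],[[0,0,0],[0,0,0],1]])

```text
clock: 4.1
ee_pos: [487.4, 239.5, 147.0]
eef_rot: [[0.924, 0.382, 0.0], [0.382, -0.924, -0.0], [0.0, 0.0, -1.0]]
ft_force: [-0.3, -0.3, 1.0]
gripper_width: 85.5
grip_force: 0.0
```

Call:
jog_arm(rows=[[[0,0,0],[0,0,0],0.3],[[0,0,0],[0,0,0],0.3],[[0,0,0],[0,0,0],0.3],[[0,0,0],[0,0,0],0],[[0,0,0],[0,0,0],0],[[0,0,0],[0,0,0],0],[[0,0,0],[0,0,0],0],[[0,0,0],[0,0,0],0]])

```text
clock: 4.9
ee_pos: [487.2, 240.3, 146.6]
eef_rot: [[0.924, 0.383, 0.0], [0.383, -0.924, 0.0], [0.0, 0.0, -1.0]]
ft_force: [0.6, -1.9, 6.2]
gripper_width: 29.7
grip_force: 53.1
```

Gripped at 29.7 mm, as it should be across y. Now I'll lift 75 mm.

Call:
jog_arm(rows=[[[0,0,-0.005],[0,0,0],0],[[0,0,-0.01],[0,0,0],0],[[0,0,-0.015],[0,0,0],0],[[0,0,-0.015],[0,0,0],0],[[0,0,-0.015],[0,0,0],0],[[0,0,-0.01],[0,0,0],0],[[0,0,-0.01],[0,0,0],0],[[0,0,-0.005],[0,0,0],0],[[0,0,0],[0,0,0],0],[[0,0,0],[0,0,0],0]])

```text
clock: 5.9
ee_pos: [486.8, 240.4, 230.9]
eef_rot: [[0.924, 0.383, -0.001], [0.383, -0.924, -0.0], [-0.001, -0.0, -1.0]]
ft_force: [0.6, -0.4, -8.2]
gripper_width: 29.8
grip_force: 51.6
```

```bash
python3 - <<'E'
from h import *
o=telemetry.get_obs(); g=o['ee_pos'];print(g.round(1),o['ft_force'].round(1),o['ft_torque'].round(2))
c,P,ray,p=snap('scene','s2')
x,y,z=P[...,0],P[...,1],P[...,2]
m=(abs(x-490)<45)&(abs(y-240)<60)&(z>90)&(z<240)
for a in range(95,200,10):
    k=m&(z>a)&(z<a+10)
    if k.sum()>5: print(a,k.sum(),np.percentile(y[k],[3,97]).round(1),np.percentile(x[k],98).round(1),z[k].min().round())
cv2.imwrite('pics/s2c.png',cv2.resize(c['color'][60:270,300:460,::-1],None,fx=2.5,fy=2.5))
E
```

```text
[486.8 240.4 230.9] [ 0.6 -0.4 -8.2] [0.03 0.08 0.02]
115 27 [217.1 252. ] 508.9 117.0
125 62 [217.4 252. ] 509.8 125.0
135 61 [217.8 250.2] 509.3 135.0
145 60 [217.5 249.9] 509.6 145.0
155 61 [217.6 251.4] 508.9 155.0
165 66 [217.9 251.4] 509.3 165.0
175 75 [218.2 253.7] 508.5 175.0
185 68 [220.2 248.2] 506.2 185.0
195 59 [221.2 248.9] 505.5 195.0
```

View pics/s2c.png

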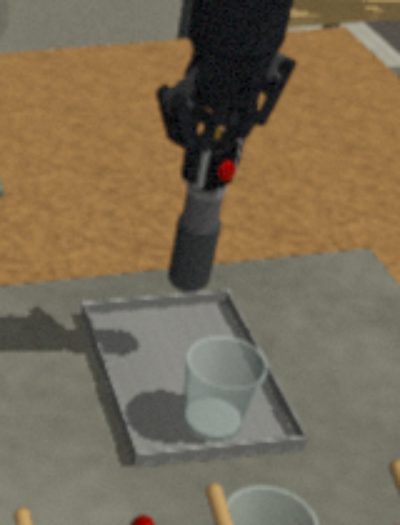

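The picture shows the pod hanging plumb at crop (200,230), clear of the tray, with the button out. I'll carry it to above the holder.

Call:
jog_arm(rows=[[[-0.005,0.0135,0],[0,0,0],0],[[-0.0112,0.0302,0],[0,0,0],0],[[-0.0112,0.0302,0],[0,0,0],0],[[-0.0112,0.0302,0],[0,0,0],0],[[-0.0112,0.0302,0],[0,0,0],0],[[-0.0112,0.0302,0],[0,0,0],0],[[-0.0112,0.0302,0],[0,0,0],0],[[-0.0112,0.0302,0],[0,0,0],0],[[-0.0112,0.0302,0],[0,0,0],0],[[-0.0112,0.0302,0],[0,0,0],0],[[-0.0112,0.0302,0],[0,0,0],0],[[-0.0112,0.0302,0],[0,0,0],0]])

```text
clock: 7.15
ee_pos: [500.4, -129.8, 231.0]
eef_rot: [[0.924, 0.383, -0.001], [0.383, -0.924, 0.0], [-0.001, -0.0, -1.0]]
ft_force: [0.7, 0.5, -8.5]
gripper_width: 29.5
grip_force: 51.9
```

Call:
jog_arm(rows=[[[-0.0112,0.0302,0],[0,0,0],0],[[-0.0069,0.0186,0],[0,0,0],0],[[0,0,0],[0,0,0],0],[[0,0,0],[0,0,0],0],[[0,0,0],[0,0,0],0]])

```text
clock: 7.65
ee_pos: [502.8, -179.3, 231.1]
eef_rot: [[0.923, 0.384, -0.0], [0.384, -0.923, 0.001], [-0.0, -0.001, -1.0]]
ft_force: [-1.7, 0.4, -8.8]
gripper_width: 29.0
grip_force: 52.4
```

```bash
python3 - <<'E'
from h import *
o=telemetry.get_obs(); g=o['ee_pos'];print(g.round(1),o['ft_force'].round(1),o['gripper_width'])
c,P,ray,p=snap('scene','s3'); d,Q,_,_=snap('wrist','w3')
hsv=cv2.cvtColor(c['color'],cv2.COLOR_RGB2HSV); H,S,V=[hsv[...,i].astype(int) for i in range(3)]
x,y,z=P[...,0],P[...,1],P[...,2]
m=(abs(x-503)<50)&(abs(y+180)<50)
for a in range(40,200,10):
    k=m&(z>a)&(z<a+10)
    if k.sum()>5: print(a,k.sum(),'y',y[k].min().round(1),y[k].max().round(1),np.mean([y[k].min(),y[k].max()]).round(1),'xmax',np.percentile(x[k],95).round(1))
cv2.imwrite('pics/s3c.png',cv2.resize(c['color'][100:250,130:290,::-1],None,fx=4,fy=4))
E
```

```text
[ 502.8 -179.3  231.1] [-1.7  0.4 -8.8] 29.017994608373275
40 73 y -207.9 -154.6 -181.2 xmax 532.9
50 111 y -208.8 -153.7 -181.2 xmax 532.7
60 128 y -208.1 -154.6 -181.3 xmax 532.6
70 130 y -207.2 -153.8 -180.5 xmax 532.3
80 182 y -208.1 -154.2 -181.2 xmax 532.4
110 7 y -193.4 -171.1 -182.3 xmax 521.9
120 56 y -200.7 -162.8 -181.7 xmax 524.8
130 63 y -201.7 -162.3 -182.0 xmax 526.1
140 63 y -200.4 -162.2 -181.3 xmax 525.0
150 62 y -201.4 -162.0 -181.7 xmax 524.7
160 70 y -200.2 -161.9 -181.0 xmax 524.5
170 69 y -201.8 -162.2 -182.0 xmax 524.8
180 99 y -200.2 -161.9 -181.0 xmax 524.1
190 55 y -197.4 -166.0 -181.7 xmax 521.2
```

View pics/s3c.png

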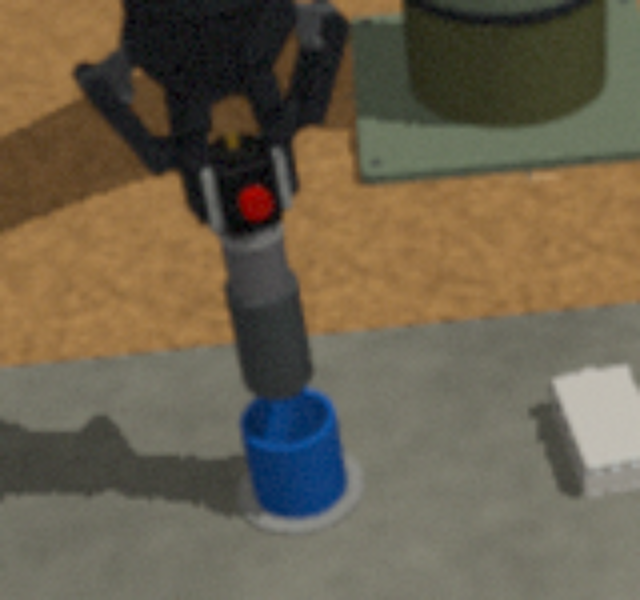

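The foot centre and the holder agree within 0.5 mm in the same view (foot bottom at crop (278,390), cup mouth at (290,415)). Lowering.

Call:
jog_arm(rows=[[[0,0,0.01],[0,0,0],0],[[0,0,0.014],[0,0,0],0],[[0,0,0.006],[0,0,0],0],[[0,0,0.006],[0,0,0],0],[[0,0,0.006],[0,0,0],0],[[0,0,0.006],[0,0,0],0],[[0,0,0],[0,0,0],0]])

```text
clock: 8.45
ee_pos: [502.7, -179.9, 182.7]
eef_rot: [[0.924, 0.383, -0.001], [0.383, -0.924, 0.0], [-0.001, -0.001, -1.0]]
ft_force: [0.3, -0.6, -8.0]
gripper_width: 29.3
grip_force: 52.3
```

Call:
jog_arm(rows=[[[0,0,0.008],[0,0,0],0],[[0,0,0.008],[0,0,0],0],[[0,0,0.008],[0,0,0],0],[[0,0,0.005],[0,0,0],0],[[0,0,0],[0,0,0],0]])

```text
clock: 8.95
ee_pos: [502.6, -179.9, 153.5]
eef_rot: [[0.924, 0.383, -0.001], [0.383, -0.924, 0.0], [-0.001, -0.001, -1.0]]
ft_force: [-0.0, 0.3, -8.3]
gripper_width: 29.5
grip_force: 52.4
```

In freely. Continuing down to contact with the floor.

Call:
jog_arm(rows=[[[0,0,0.003],[0,0,0],0],[[0,0,0.002],[0,0,0],0],[[0,0,0.001],[0,0,0],0],[[0,0,0],[0,0,0],0]])

```text
clock: 9.35
ee_pos: [503.1, -180.1, 148.7]
eef_rot: [[0.924, 0.383, 0.001], [0.383, -0.924, -0.0], [0.001, 0.0, -1.0]]
ft_force: [-0.3, 1.4, 3.0]
gripper_width: 30.0
grip_force: 53.9
```

Call:
jog_arm(rows=[[[0,0,0.001],[0,0,0],0],[[0,0,0],[0,0,0],0]])

```text
clock: 9.55
ee_pos: [503.3, -180.1, 148.1]
eef_rot: [[0.924, 0.383, 0.001], [0.383, -0.924, -0.0], [0.001, 0.001, -1.0]]
ft_force: [-3.8, 1.4, 14.5]
gripper_width: 29.6
grip_force: 55.5
```

Call:
jog_arm(rows=[[[0,0,0.001],[0,0,0],0],[[0,0,0],[0,0,0],0]])

```text
clock: 9.75
ee_pos: [503.4, -180.1, 147.6]
eef_rot: [[0.924, 0.383, 0.002], [0.383, -0.924, -0.0], [0.002, 0.001, -1.0]]
ft_force: [-4.0, 2.0, 24.4]
gripper_width: 29.3
grip_force: 56.7
```

Seated: contact at TCP z≈148.7, so the floor is at about 35, which matches the rim. I'll unload, open, and check that it's home.

Call:
jog_arm(rows=[[[0,0,-0.0025],[0,0,0],0],[[0,0,0],[0,0,0],0],[[0,0,0],[0,0,0],0.5],[[0,0,0],[0,0,0],1],[[0,0,0],[0,0,0],1],[[0,0,0],[0,0,0],1],[[0,0,0],[0,0,0],1],[[0,0,0],[0,0,0],1]])

```text
clock: 10.55
ee_pos: [502.9, -180.0, 148.8]
eef_rot: [[0.924, 0.383, -0.0], [0.383, -0.924, 0.0], [-0.0, -0.0, -1.0]]
ft_force: [0.3, -0.2, -0.5]
gripper_width: 85.6
grip_force: 0.0
```

```bash
python3 - <<'E'
from h import *
o=telemetry.get_obs(); print(o['ee_pos'].round(1),o['ft_force'].round(1),o['gripper_width'])
for n in ['scene','top','wrist']:
    c,P,ray,p=snap(n,n+'4')
    hsv=cv2.cvtColor(c['color'],cv2.COLOR_RGB2HSV); H,S,V=[hsv[...,i].astype(int) for i in range(3)]
    x,y,z=P[...,0],P[...,1],P[...,2]
    m=(abs(x-503)<28)&(abs(y+180)<28)
    r=m&((H<6)|(H>174))&(S>150)&(V>60)&(z>120)
    if r.sum(): print(n,'btn',r.sum(),np.median(P[r],0).round(1))
    for a,b in ((105,128),(128,146),(150,183),(183,192),(193,203)):
        k=m&(z>a)&(z<b)
        if k.sum()>5: print(n,a,k.sum(),'min',P[k].min(0).round(1),'max',P[k].max(0).round(1))
c=cv2.imread('pics/scene4.png'); cv2.imwrite('pics/s4c.png',cv2.resize(c[100:250,130:290],None,fx=4,fy=4))
E
```

```text
[ 502.9 -180.   148.8] [ 0.3 -0.2 -0.5] 85.6271629371872
scene btn 58 [ 524.6 -173.9  168.8]
scene 105 120 min [ 502.  -200.   105.2] max [ 524.1 -163.5  128. ]
scene 128 96 min [ 503.2 -198.6  128.9] max [ 523.8 -165.3  145.2]
scene 150 204 min [ 495.6 -201.5  150.1] max [ 530.4 -164.   183. ]
scene 183 123 min [ 486.9 -200.3  183. ] max [ 525.4 -163.8  191.8]
scene 193 6 min [ 503.4 -185.6  194.2] max [ 508.8 -181.   196.6]
wrist btn 992 [ 522.5 -173.   172.2]
wrist 105 753 min [ 493.9 -199.4  105. ] max [ 523.  -161.3  128. ]
wrist 128 314 min [ 507.  -189.8  128. ] max [ 520.9 -165.1  143.6]
wrist 150 2350 min [ 506.5 -190.1  150.1] max [ 527.4 -162.1  183. ]
wrist 183 5691 min [ 483.6 -199.5  183. ] max [ 522.8 -162.1  192. ]
wrist 193 321 min [ 500.1 -184.1  193. ] max [ 507.3 -177.9  198.8]
```

View pics/s4c.png

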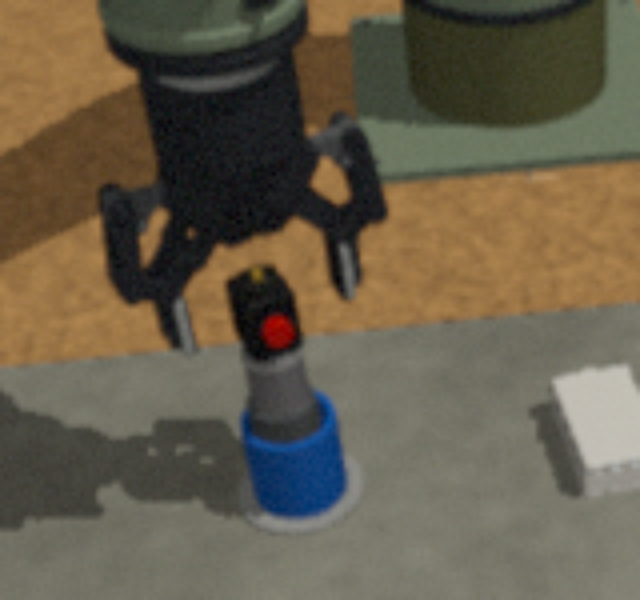

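The pod stands upright in the cup, with 15 mm of foot showing above the rim and the button out at crop (278,330). I'll turn the open gripper 90° around the head.

Call:
jog_arm(rows=[[[0.001,0,0],[0,0,0],1],[[0,0,0],[0,0,-8.5],1],[[0,0,0],[0,0,-8.5],1],[[0,0,0],[0,0,-8.5],1],[[0,0,0],[0,0,-8.5],1],[[0,0,0],[0,0,-8.5],1],[[0,0,0],[0,0,-8.5],1],[[0,0,0],[0,0,-8.5],1],[[0,0,0],[0,0,-8.5],1],[[0,0,0],[0,0,-8.5],1],[[0,0,0],[0,0,-8.5],1],[[0,0,0],[0,0,-5],1]])

```text
clock: 11.9
ee_pos: [503.8, -179.8, 148.8]
eef_rot: [[-0.388, 0.922, 0.0], [0.922, 0.388, 0.0], [0.0, 0.0, -1.0]]
ft_force: [-0.3, 0.1, -0.3]
gripper_width: 85.4
grip_force: 0.0
```

Call:
jog_arm(grip_force=40, rows=[[[0,0,0],[0,0,0],1],[[0,0,0],[0,0,0],1],[[0,0,0],[0,0,0],1]])

```text
clock: 12.2
ee_pos: [503.8, -179.6, 148.8]
eef_rot: [[-0.381, 0.925, -0.0], [0.925, 0.381, -0.0], [-0.0, -0.0, -1.0]]
ft_force: [0.1, 0.6, 0.5]
gripper_width: 85.6
grip_force: 0.0
```

```bash
python3 - <<'E'
from h import *
o=telemetry.get_obs(); print(o['ee_pos'].round(1),o['eef_rot'].round(3).tolist(),o['ft_force'].round(1))
c,P,ray,p=snap('scene','s5')
hsv=cv2.cvtColor(c['color'],cv2.COLOR_RGB2HSV); H,S,V=[hsv[...,i].astype(int) for i in range(3)]
x,y,z=P[...,0],P[...,1],P[...,2]
k=(abs(x-503)<28)&(abs(y+180)<28)&(z>105)&(z<140); print(P[k].min(0).round(1),P[k].max(0).round(1))
E
```

```text
[ 503.8 -179.6  148.8] [[-0.381, 0.925, -0.0], [0.925, 0.381, -0.0], [-0.0, -0.0, -1.0]] [0.1 0.6 0.5]
[ 502.2 -198.7  105.2] [ 524.3 -163.6  139.7]
```

Pod undisturbed. Squeezing across x.

Call:
jog_arm(grip_force=40, rows=[[[0,0,0],[0,0,0],0.55],[[0,0,0],[0,0,0],0.55],[[0,0,0],[0,0,0],0.5],[[0,0,0],[0,0,0],0],[[0,0,0],[0,0,0],0],[[0,0,0],[0,0,0],0],[[0,0,0],[0,0,0],0],[[0,0,0],[0,0,0],0]])

```text
clock: 13.05
ee_pos: [503.8, -179.7, 149.0]
eef_rot: [[-0.383, 0.924, 0.0], [0.924, 0.383, -0.0], [-0.0, 0.0, -1.0]]
ft_force: [-1.0, -0.3, 5.6]
gripper_width: 31.8
grip_force: 44.1
```

The width is 31.8 mm where 34 was expected, so I'll look before pulling.

```bash
python3 - <<'E'
from h import *
o=telemetry.get_obs(); print(o['ee_pos'].round(1),o['ft_force'].round(1),o['ft_torque'].round(2),o['gripper_width'],o['grip_force'])
c,P,ray,p=snap('scene','s6');d,Q,_,_=snap('wrist','w6')
a=cv2.resize(c['color'][110:230,150:250,::-1],None,fx=4,fy=4); b=cv2.resize(d['color'][170:420,160:400,::-1],(461,480))
cv2.imwrite('pics/s6c.png',cv2.resize(np.hstack([a,b[:,:390]]),(790,480)))
E
```

```text
[ 503.8 -179.7  149. ] [-1.  -0.3  5.6] [0.06 0.35 0.02] 31.780616143145917 44.09339189529419
```

View pics/s6c.png

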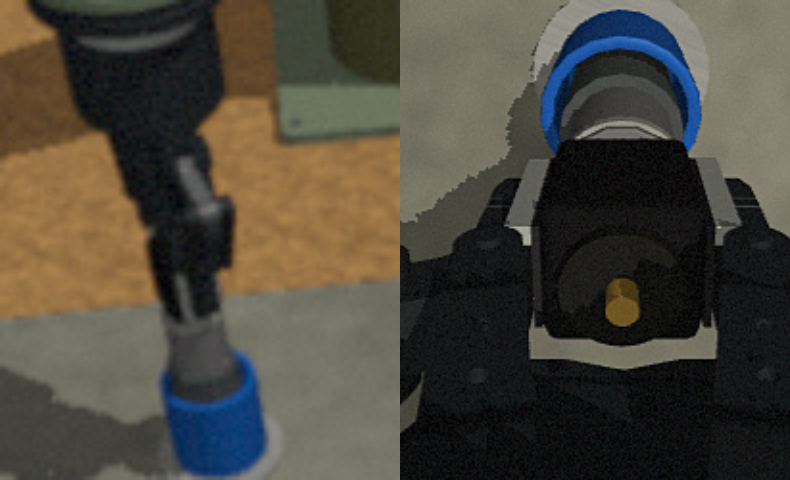

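The pads are centred on the head and cover the button, and the foot is still home. I'll test with a small pull: about 2 N means released, about 8 N means locked.

Call:
jog_arm(rows=[[[0,0,-0.003],[0,0,0],0],[[0,0,-0.005],[0,0,0],0],[[0,0,-0.004],[0,0,0],0],[[0,0,0],[0,0,0],0],[[0,0,0],[0,0,0],0]])

```text
clock: 13.65
ee_pos: [503.8, -179.6, 160.8]
eef_rot: [[-0.383, 0.924, 0.0], [0.924, 0.383, 0.0], [0.0, 0.0, -1.0]]
ft_force: [0.2, 0.1, -0.0]
gripper_width: 31.7
grip_force: 43.1
```

```bash
cat > chk.py <<'E'
from h import *
import sys
o=telemetry.get_obs(); g=o['ee_pos']; print(g.round(1),o['ft_force'].round(1),o['gripper_width'].round(1))
c,P,ray,p=snap('wrist','wc')
x,y,z=P[...,0],P[...,1],P[...,2]
m=(abs(x-503)<14)&(abs(y+180)<14)
k=m&(z>g[2]+10)&(z<g[2]+70); zz=z[k]; h,e=np.histogram(zz,bins=np.arange(g[2]+10,g[2]+70,2)); print([(round(a-g[2]),int(n)) for a,n in zip(e,h) if n>30])
c,P,ray,p=snap('scene','sc')
x,y,z=P[...,0],P[...,1],P[...,2]; V=c['color'].max(-1)
for a in range(84,int(g[2])+20,4):
    k=(abs(x-503)<35)&(abs(y+180)<35)&(z>=a)&(z<a+4)
    if k.sum()>3: print(a,'w',(y[k].max()-y[k].min()).round(),'ymid',((y[k].max()+y[k].min())/2).round(1),'V',int(np.median(V[k])),end=' | ')
E
python3 chk.py
```

```text
Traceback (most recent call last):
  File "chk.py", line 3, in <module>
    o=telemetry.get_obs(); g=o['ee_pos']; print(g.round(1),o['ft_force'].round(1),o['gripper_width'].round(1))
                                                                                  ^^^^^^^^^^^^^^^^^^^^^^^^
AttributeError: 'float' object has no attribute 'round'
```

```bash
sed -i "s/o\['gripper_width'\].round(1)/o['gripper_width']/" chk.py; python3 chk.py
```

```text
[ 503.8 -179.6  160.8] [ 0.2  0.1 -0. ] 31.65053166875737
[(10, 39), (12, 57), (14, 55), (16, 49), (18, 58), (20, 64), (22, 64), (24, 61), (26, 70), (28, 66), (30, 78), (32, 83), (34, 222), (36, 1275), (38, 366), (40, 2352), (42, 506), (44, 52), (46, 221), (48, 33)]
84 w 53.0 ymid -181.1 V 113 | 88 w 53.0 ymid -180.8 V 118 | 92 w 37.0 ymid -181.2 V 50 | 96 w 37.0 ymid -183.0 V 51 | 100 w 39.0 ymid -183.4 V 61 | 104 w 36.0 ymid -181.9 V 68 | 108 w 29.0 ymid -182.1 V 70 | 112 w 32.0 ymid -182.8 V 71 | 116 w 31.0 ymid -182.2 V 75 | 120 w 29.0 ymid -182.4 V 71 | 124 w 31.0 ymid -183.2 V 73 | 128 w 32.0 ymid -182.6 V 74 | 132 w 31.0 ymid -182.0 V 70 | 136 w 31.0 ymid -181.1 V 81 | 140 w 33.0 ymid -181.9 V 83 | 144 w 27.0 ymid -182.6 V 67 | 160 w 34.0 ymid -182.1 V 84 | 164 w 37.0 ymid -182.7 V 74 | 168 w 37.0 ymid -182.1 V 57 | 172 w 34.0 ymid -182.5 V 34 | 176 w 36.0 ymid -182.8 V 27 |
```

The head rose 12 mm with the gripper, while the barrel top (about 145) and the foot stayed put, so the latch is released. Pulling on towards TCP z≈267.

Call:
jog_arm(rows=[[[0,0,-0.006],[0,0,0],0],[[0,0,-0.01],[0,0,0],0],[[0,0,-0.01],[0,0,0],0],[[0,0,-0.01],[0,0,0],0],[[0,0,-0.006],[0,0,0],0],[[0,0,-0.005],[0,0,0],0],[[0,0,-0.005],[0,0,0],0],[[0,0,-0.008],[0,0,0],0],[[0,0,-0.01],[0,0,0],0],[[0,0,-0.01],[0,0,0],0],[[0,0,-0.01],[0,0,0],0],[[0,0,0],[0,0,0],0]])

```text
clock: 14.95
ee_pos: [503.9, -179.7, 252.1]
eef_rot: [[-0.383, 0.924, 0.001], [0.924, 0.383, -0.0], [-0.001, 0.001, -1.0]]
ft_force: [-0.7, 0.9, -3.2]
gripper_width: 31.3
grip_force: 42.9
```

Call:
jog_arm(rows=[[[0,0,-0.006],[0,0,0],0],[[0,0,-0.004],[0,0,0],0],[[0,0,-0.003],[0,0,0],0],[[0,0,-0.001],[0,0,0],0],[[0,0,0],[0,0,0],0],[[0,0,0],[0,0,0],0]])

```text
clock: 15.55
ee_pos: [503.8, -179.6, 264.7]
eef_rot: [[-0.383, 0.924, -0.0], [0.924, 0.383, 0.0], [0.0, -0.0, -1.0]]
ft_force: [1.7, -0.4, -2.7]
gripper_width: 31.9
grip_force: 42.8
```

```bash
python3 chk.py; python3 - <<'E'
import cv2
c=cv2.imread('pics/sc.png'); cv2.imwrite('pics/sc2.png',cv2.resize(c[60:250,130:290],None,fx=3,fy=3))
E
```

```text
[ 503.8 -179.6  264.7] [ 1.7 -0.4 -2.7] 31.89828994007919
[(10, 57), (12, 47), (14, 51), (16, 54), (18, 56), (20, 56), (22, 67), (24, 65), (26, 69), (28, 68), (30, 68), (32, 85), (34, 215), (36, 1275), (38, 378), (40, 2331), (42, 530), (44, 63), (46, 211), (48, 38)]
84 w 53.0 ymid -181.0 V 111 | 88 w 53.0 ymid -180.8 V 115 | 92 w 37.0 ymid -181.2 V 50 | 96 w 36.0 ymid -182.9 V 49 | 100 w 39.0 ymid -183.3 V 59 | 104 w 38.0 ymid -182.9 V 70 | 108 w 29.0 ymid -182.3 V 68 | 112 w 32.0 ymid -182.7 V 70 | 116 w 32.0 ymid -182.1 V 71 | 120 w 27.0 ymid -181.6 V 72 | 124 w 31.0 ymid -183.2 V 71 | 128 w 31.0 ymid -182.5 V 72 | 132 w 31.0 ymid -182.1 V 71 | 136 w 24.0 ymid -178.1 V 86 | 140 w 33.0 ymid -181.8 V 95 | 144 w 31.0 ymid -182.6 V 104 | 148 w 20.0 ymid -182.8 V 100 | 152 w 20.0 ymid -182.3 V 111 | 156 w 22.0 ymid -182.8 V 113 | 160 w 21.0 ymid -182.1 V 111 | 164 w 19.0 ymid -182.4 V 111 | 168 w 22.0 ymid -182.9 V 112 | 172 w 21.0 ymid -182.3 V 108 | 176 w 21.0 ymid -181.8 V 110 | 180 w 19.0 ymid -182.0 V 112 | 184 w 21.0 ymid -182.7 V 108 | 188 w 21.0 ymid -181.7 V 114 | 192 w 19.0 ymid -182.3 V 110 | 196 w 21.0 ymid -182.9 V 124 | 200 w 16.0 ymid -180.2 V 103 | 204 w 15.0 ymid -182.6 V 95 | 208 w 15.0 ymid -182.2 V 96 | 212 w 12.0 ymid -182.2 V 100 | 216 w 15.0 ymid -182.6 V 102 | 220 w 15.0 ymid -182.1 V 99 | 224 w 11.0 ymid -181.3 V 100 | 228 w 14.0 ymid -182.7 V 95 | 232 w 14.0 ymid -182.1 V 103 | 236 w 12.0 ymid -182.4 V 98 | 240 w 14.0 ymid -183.1 V 92 | 244 w 14.0 ymid -182.3 V 86 | 248 w 14.0 ymid -181.6 V 84 | 252 w 10.0 ymid -182.8 V 81 | 264 w 36.0 ymid -181.7 V 87 | 268 w 38.0 ymid -182.2 V 65 | 272 w 34.0 ymid -181.4 V 32 | 276 w 36.0 ymid -181.8 V 28 | 280 w 38.0 ymid -182.1 V 32 |
```

View pics/sc2.png

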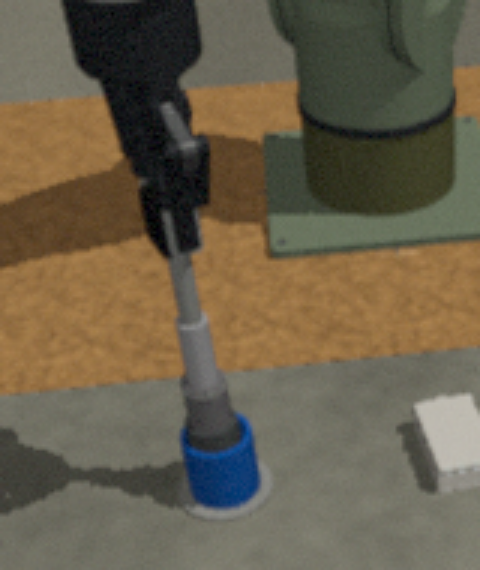

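Both tubes are out, with joints at crop (195,318) and (205,385), and the foot is home. The pull is still about 3 N, so I'll creep to the second stop and watch for the force to rise.

Call:
jog_arm(rows=[[[0,0,-0.0015],[0,0,0],0],[[0,0,0],[0,0,0],0],[[0,0,0],[0,0,0],0]])

```text
clock: 15.95
ee_pos: [503.8, -179.6, 266.3]
eef_rot: [[-0.383, 0.924, -0.0], [0.924, 0.383, 0.0], [0.0, -0.0, -1.0]]
ft_force: [1.2, 0.6, -2.6]
gripper_width: 31.9
grip_force: 42.7
```

Call:
jog_arm(rows=[[[0,0,-0.0015],[0,0,0],0],[[0,0,0],[0,0,0],0],[[0,0,0],[0,0,0],0]])

```text
clock: 16.25
ee_pos: [503.8, -179.6, 267.8]
eef_rot: [[-0.383, 0.924, 0.0], [0.924, 0.383, 0.0], [0.0, 0.0, -1.0]]
ft_force: [0.7, 0.4, -3.1]
gripper_width: 31.9
grip_force: 42.7
```

Call:
jog_arm(rows=[[[0,0,-0.001],[0,0,0],0],[[0,0,0],[0,0,0],0],[[0,0,0],[0,0,0],0]])

```text
clock: 16.55
ee_pos: [503.8, -179.6, 268.8]
eef_rot: [[-0.383, 0.924, -0.0], [0.924, 0.383, 0.0], [0.0, 0.0, -1.0]]
ft_force: [1.0, 0.7, -2.9]
gripper_width: 31.4
grip_force: 42.7
```

Call:
jog_arm(rows=[[[0,0,-0.001],[0,0,0],0],[[0,0,0],[0,0,0],0],[[0,0,0],[0,0,0],0]])

```text
clock: 16.85
ee_pos: [503.5, -179.7, 269.6]
eef_rot: [[-0.383, 0.924, -0.001], [0.924, 0.383, 0.0], [0.0, -0.001, -1.0]]
ft_force: [-0.8, -0.3, -5.8]
gripper_width: 31.6
grip_force: 42.5
```

The force rose from 2.9 to 5.8 N at TCP z≈269.5, so that's the second stop. I'll ease off 0.7 mm, let it settle, check the foot and hand in.

Call:
jog_arm(rows=[[[0,0,0.0007],[0,0,0],0],[[0,0,0],[0,0,0],0],[[0,0,0],[0,0,0],0],[[0,0,0],[0,0,0],0],[[0,0,0],[0,0,0],0]])

```text
clock: 17.35
ee_pos: [503.7, -179.7, 269.1]
eef_rot: [[-0.383, 0.924, -0.0], [0.924, 0.383, 0.0], [0.0, -0.0, -1.0]]
ft_force: [-2.7, -0.3, -2.9]
gripper_width: 31.7
grip_force: 43.0
```

```bash
python3 chk.py | tr '|' '\n' | sed -n '1,14p;/^ *\(14\|15\|19\|20\)/p'; python3 -c "
from h import *
print(telemetry.get_obs()['ft_force'].round(1)); print(ticket.close_job())"
```

```text
[ 503.7 -179.7  269.1] [-2.7 -0.3 -2.9] 31.66867299908769
[(10, 42), (12, 55), (14, 47), (16, 62), (18, 51), (20, 64), (22, 63), (24, 60), (26, 79), (28, 65), (30, 77), (32, 87), (34, 223), (36, 1280), (38, 362), (40, 2372), (42, 491), (44, 67), (46, 211), (48, 32)]
84 w 53.0 ymid -181.1 V 111 
 88 w 53.0 ymid -180.9 V 116 
 92 w 39.0 ymid -182.1 V 51 
 96 w 34.0 ymid -181.7 V 49 
 100 w 39.0 ymid -183.3 V 56 
 104 w 36.0 ymid -181.9 V 64 
 108 w 27.0 ymid -181.1 V 70 
 112 w 32.0 ymid -182.6 V 69 
 116 w 31.0 ymid -182.1 V 74 
 120 w 29.0 ymid -182.7 V 71 
 124 w 31.0 ymid -183.1 V 70 
 128 w 31.0 ymid -182.5 V 72 
 140 w 33.0 ymid -182.1 V 100 
 144 w 28.0 ymid -183.6 V 101 
 148 w 20.0 ymid -183.0 V 107 
 152 w 22.0 ymid -183.2 V 110 
 156 w 20.0 ymid -181.4 V 110 
 192 w 21.0 ymid -183.2 V 108 
 196 w 21.0 ymid -182.8 V 110 
 200 w 21.0 ymid -182.3 V 123 
 204 w 14.0 ymid -182.6 V 110 
 208 w 15.0 ymid -182.2 V 100 
[-0.8 -0.2 -3.1]
the job is handed in; nothing more can be done
None
```

The job is handed in (no verdict came back): the monopod's foot is home in the holder cup, both tubes are drawn out to the second stop with the gripper still holding the head, and the arm never came near the tea things (I didn't re-measure them at the end).

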